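Lock the punch's stop screw with its jam nut

TASK

Lock the setting of the hand punch's stop screw. Seat the holding key fully down on the screw's square head with its handle lying on the ledge, just beside the stop pin, and let go of it; then swing the jam nut's lever clockwise (seen from above) until the nut comes up against its seat and pull it firmly tight, about 12 newtons at the lever's knob and never over 18, without letting the screw lose its setting or touching the key. Leave the key on the screw and the lever where it is tight, and do not knock the other things about.

Things in the scene. Friction and masses are not known exactly. Their poses are not given: they have to be found in the camera images.
- punch: Fixed grey hand punch base, yaw within 0.3 rad of 0. Plate 12 mm thick, x -100 to +140, y +-100 mm. Origin on the stop screw's axis at bench height, z up. On it: the upright stop screw; a ledge block 24 x 24 mm at (0, -70) mm, top 66 mm up, level with the screw's shoulder; the stop pin; a low punch frame 45 x 100 mm at x +115 mm, 109 mm high.
- stop_pin: Fixed upright steel pin, 10 mm in diameter, axis at (-16, -70) mm in the punch's frame, top 86 mm above the bench. As the nut tightens the screw tries to turn along, and the seated key's handle comes to bear on the pin's +x side, 70 mm from the screw's axis. Origin on its axis, 12 mm above the bench.
- screw_shoulder (a point): Point on the screw's axis on its shoulder (collar 32 mm in diameter, 66 mm above the bench), where the seated key's underside rests. Above it the square head: 20 mm across flats, 17 mm high, the top 5 mm tapered to 13.6 mm. Its flats are parallel to the punch's x and y when joint screw reads 0.
- screw (a joint): Turn of the stop screw, rad, growing clockwise from above; starts within 0.04 of 0. Only 0.05 N m of friction keeps it from turning. This is the setting, lost beyond 0.3 rad either way; the key's play on the square and beside the pin uses up part of that.
- nut: The jam nut (brass hexagon under the shoulder) with its lever; origin on the screw's axis at bench height. Clockwise from above tightens. It runs freely (0.025 N m) for 0.9 to 1.5 rad, different each time and to be felt, to its seat; then the screw follows through the key's play until the handle meets the pin, and load climbs some 3 N per mm at the knob. Pin force is about 1.2 times the knob's.
- nut_knob (a point): Centre of the top of the upright knob on the jam nut's lever: a steel cylinder 16 mm in diameter, 44 to 97 mm above the bench, 70 mm from the screw's axis. A 10 mm round bar 50 mm above the bench joins it to the brass hexagonal nut under the shoulder. It starts on the punch's -x side and swings clockwise towards its +y side.
- key: Loose holding key, dark steel, about 140 g, lying flat, tab up. Origin: socket centre at the underside; x along the handle, z up. Head 34 x 34 mm with a square through socket 21.4 mm wide (sides along x and y); handle 16 mm wide, 10 mm thick, to x +87 mm; upright grip tab. Seated, the handle points along the punch's -y.
- key_socket (a point): Centre of the key's square socket at the underside (same as the key's origin).
- key_end (a point): Point on the key's handle 70 mm from the socket's centre, 5 mm above the underside: the part that meets the stop pin.
- key_tab (a point): Centre of the top of the key's upright grip tab: 24 mm long along the handle, 12 mm thick across it, 36 mm from the socket's centre, its top 52 mm above the key's underside.
- spanner: Bystander: a flat bright open-ended spanner, 95 mm long, 6 mm thick, with no tab and no square socket; not the key. Origin near its jaw end, underside. Key and spanner may lie in each other's place.
- bur_block: Bystander: wooden block 50 x 110 x 28 mm with thin burs standing up to 66 mm. Origin: centre of its underside.
- bench_brush: Bystander: flat wooden brush about 200 mm long. Origin: underside, near its bristles.
- abrasive_drum: Bystander: black upright cylinder 38 mm in diameter, 50 mm high. Origin: centre of its underside.
- mandrel_stub: Bystander: brass upright cylinder 26 mm in diameter with a thin steel stem, 60 mm high in all. Origin: centre of its underside.
- needle_file: Bystander: thin file 150 mm long with a wooden handle, lying flat. Origin: underside, near its middle.
- solder_dish: Bystander: white dish 64 mm wide, 28 mm high. Origin: centre of its underside.
Not all that is in view belongs to the job. Of the things like the key, leave any that is blue, green or orange; of the rest the smaller one is meant.

How it is judged (in metres and radians):
On the way, in this order (a step that is already met when the one before it is completed fails the run):
1. the key is seated fully down on the screw's square head, handle on the ledge beside the stop pin, and let go (horizontal distance between key_socket and screw_shoulder below 0.004 m and z of key_socket in the frame of screw_shoulder between -0.004 and 0.004 m and angle between key's own z axis and vertical below 0.08 rad and y of key_end in the frame of punch below -0.055 m and x of key_end in the frame of punch above -0.012 m and contact force between each of the arm, the fingers and key below 0.5 N), for 0.3 s.
2. the robot pulls the nut tight: the key presses on the stop pin with over 9 N while the robot does not touch the key (contact force between any of the arm, the fingers and nut above 3 N and contact force between key and stop_pin above 9 N and contact force between each of the arm, the fingers and key below 0.5 N), for 0.15 s.
At the end, for the whole second after the job is handed in: The key is still seated (socket within 4 mm of the screw's axis and shoulder, level within 0.08 rad, handle on the pin's +x side), untouched and at rest; the lever rests where it came tight (knob over -22 mm in x and 40 mm in y of the punch); the screw is within 0.3 rad of 0 (all of step 1 and x of nut_knob in the frame of punch above -0.022 m and y of nut_knob in the frame of punch above 0.04 m and value of joint screw between -0.3 and 0.3 rad and angular speed of nut below 0.05 rad/s and linear speed of key below 0.01 m/s).
It fails at once if the screw's setting is lost (turned beyond 0.3 rad either way) (value of joint screw above 0.3 rad or value of joint screw below -0.3 rad).
It fails at once if the nut is over-tightened: the key, not touched by the robot, presses on the stop pin with over 24 N (contact force between key and stop_pin above 24 N and contact force between each of the arm, the fingers and key below 0.5 N).
It fails at once if a bystander is knocked more than 30 mm from its place (distance of any of spanner, bur_block, bench_brush, abrasive_drum, mandrel_stub, needle_file, solder_dish from where it was at the start of the episode above 0.03 m).
It also fails if it takes over 67 s, if anything falls off the work surface, if the arm or the gripper's body presses on something with over 40 N, if the wrist force passes 120 N, or if a joint passes its speed limit or range.

ROBOT

A 6-joint arm with a two-finger parallel gripper is mounted at the origin on the work surface. World frame = base frame: x ahead of the robot, y to its left, z up, the work surface at z = 0. Lengths are in m, angles in degrees, forces in N, time in s.
With the tool pointing down it reaches from about 0.375 to 0.9 m from the base axis. Payload 3.1 kg.
Tool frame: the origin (TCP) lies between the finger pads; the fingertips stand 11 mm ahead of it and the grasp point (between the pads) lies 8 mm behind it; z points along the fingers, y is the direction in which the jaws open and shut (so a half turn about z gives the same grasp; the last joint's range is limited). The gripper opens to 87 mm and grips with 3 to 60 N. Pads are 19 mm wide; open, the fingers measure 117 mm over their backs; the gripper's body (75 mm by 190 mm) begins 51 mm behind the grasp point.
Start: joints at [-81.274, 30.224, 82.088, -0, 67.689, -10.227], TCP at [0.203, -0.591, 0.234] pointing down, gripper open.
Joint ranges: [-176.69, 176.69], [-43.24, 126.21], [12.49, 139.97], [-82, 262], [0, 151.66], [-163.58, 163.58]. Speed limits (degrees/s): [159.86, 159.86, 180, 180, 180, 180].

INTERFACE

Orientations are given as a 3x3 rotation matrix whose columns are the frame's x, y, z axes.
In Python, from rig import bot, vision gives the robot as it stands. The module is installed in compiled form; this text tells all that it offers.
- The arm moves only by the tool jog_arm, never from a script. Its argument "rows" is a list of rows, each an object with "dp": the shift along the tool's x, y, z in mm, a list of three; "turn": the turn, a rotation vector about the tool's x, y, z in degrees, a list of three; "grip": the opening, from 0 (shut) to 1 (fully open). A call has 1 to 10 rows; each row is the pose to reach, as a shift and turn from the pose commanded when the call began, along the tool's axes at that moment; what a row does not reach only later rows make up. A row lasts 1/10 s, in which the tool goes at most 50 mm and 8.59 degrees, less where a joint would pass 70% of its speed; a pose out of reach is approached as far as the arm can. A call with a gripper value outside its range is refused whole. The fingers move at their own pace and stop on an object; the grip force is fixed at half the most. Time passes only in rows, so rows that repeat a pose let the fingers close. It gives the time, the measured TCP pose, the force and the opening at its end, in the units of the state.
- bot.read_state(): the state, without advancing time (a new reading comes with each control period).
- vision.capture(name): name is "side" or "top" or "wrist"; returns (picture, depth): 420x560x3 uint8, red, green, blue; 420x560 float32, m along the optical axis (not along the pixel's ray), 0 where there is no reading.
- vision.camera_info(name): a dict with "vertical_fov" (degrees; the focal length in pixels is half the picture's height over the tangent of half this angle, whatever the lens; pixels are square), "cx", "cy" (the principal point, pixels), "position" and "rotation" of the camera in the world. Camera axes: x right, y down, z forward; pixel columns grow to the right and rows downward; lengths in m; the calibration is good to about 2 mm. A picture is of the moment at which its call begins: read the wrist's pose just before it. camera_info takes no time and is no camera call; for the wrist camera it gives the pose at the moment of the call.
- bot.hand_in(): hands the job in, once; it reports no verdict.
The state is a dict: "time_s": time; "joint_positions": joint angles; "qvel": joint speeds; "tau": joint torques, N m; "position": TCP position; "tcp_rot": TCP orientation; "force": force on the tool from outside, world axes, zero at the start; "moment": the same for the moment, N m; "opening": opening from 0.0 (shut) to 1.0 (fully open).
Only numpy, scipy, OpenCV 4.12 (cv2) and the standard library are available. Lean on these libraries where they do the work, as an engineer would, in place of code of your own. Each camera call takes 0.05 s, during which the arm holds its last target.

## Working session

There is one attempt and no reset: what is moved stays moved. The work goes in short steps, Python scripts to look and compute and a tool call to move; the robot and the scene stay as the last step left them, time stands still between calls to the robot, and variables do not carry over. Pictures are saved under pics/ and viewed, and the job is handed in when it is done.

Besides the shell and the picture viewer there is one more tool, called after "Call:" by a JSON object that holds its "api" and its "payload". jog_arm: Moves the arm, as the interface text tells. Its arguments: {"type":"object","properties":{"rows":{"type":"array"}},"required":["rows"]}

```bash
mkdir -p pics
python3 - <<'E'
from rig import bot, vision
import cv2,numpy as np
print(bot.read_state())
for n in ["side","top","wrist"]:
    i=vision.camera_info(n); p,d=vision.capture(n); print(n,i)
    cv2.imwrite(f"pics/{n}0.png",p[:,:,::-1]); np.savez(f"pics/{n}0.npz",p=p,d=d,R=i["rotation"],t=i["position"],f=210/np.tan(np.radians(i["vertical_fov"]/2)),c=[i["cx"],i["cy"]])
E
```

```text
{'time_s': 0.0, 'joint_positions': array([-8.12754833e+01,  3.02776642e+01,  8.21564092e+01, -1.46342376e-03,
        6.76896035e+01, -1.02270661e+01]), 'qvel': array([-0.05421231,  0.04926636,  0.09513008, -0.00256349,  0.01323689,
       -0.04911383]), 'tau': array([-2.66900643e-04, -4.40039098e+01, -1.76590419e+01,  6.32768590e-02,
        5.80664689e-02, -1.61919024e-04]), 'position': array([ 0.20289442, -0.59039734,  0.23258545]), 'tcp_rot': array([[ 9.45790261e-01,  3.24777860e-01, -3.50775816e-04],
       [ 3.24777850e-01, -9.45787931e-01,  2.13000671e-03],
       [ 3.60019488e-04, -2.12846382e-03, -9.99997670e-01]]), 'force': array([ 0.55298658, -0.17245659, -0.39803211]), 'moment': array([-0.05115997,  0.03353007, -0.04579543]), 'opening': 1.0000787890176985}
side {'vertical_fov': 44.60074454172407, 'cx': 281.05160141186866, 'cy': 211.56942458205626, 'position': array([ 0.31734122, -1.39640313,  0.87944162]), 'rotation': array([[ 0.99341038, -0.04939684,  0.10342035],
       [-0.11429314, -0.49418353,  0.86181188],
       [ 0.00853785, -0.8679531 , -0.49657277]])}
top {'vertical_fov': 53.29041661695924, 'cx': 279.6086208696895, 'cy': 204.10088843954267, 'position': array([ 0.23748888, -0.01887938,  1.23550845]), 'rotation': array([[ 0.02322958, -0.9796223 ,  0.19950071],
       [-0.99972891, -0.0230774 ,  0.00308844],
       [ 0.00157846, -0.19951837, -0.97989282]])}
wrist {'vertical_fov': 61.997954336914844, 'cx': 280.68103741309335, 'cy': 205.7422385663428, 'position': array([ 0.27220255, -0.56630506,  0.38339494]), 'rotation': array([[ 0.32492624, -0.91176695, -0.25120503],
       [-0.94573731, -0.31380671, -0.0842988 ],
       [-0.00196897,  0.26496486, -0.96425606]])}
```

View pics/side0.png

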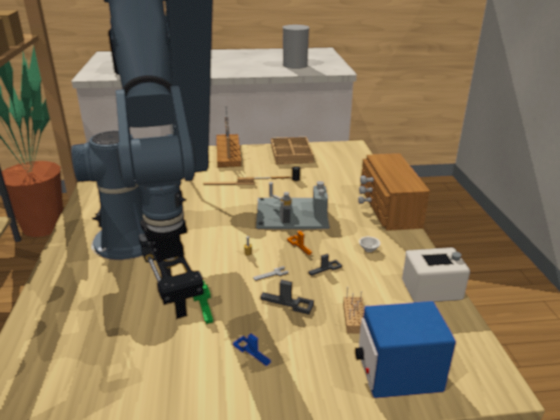

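View pics/top0.png

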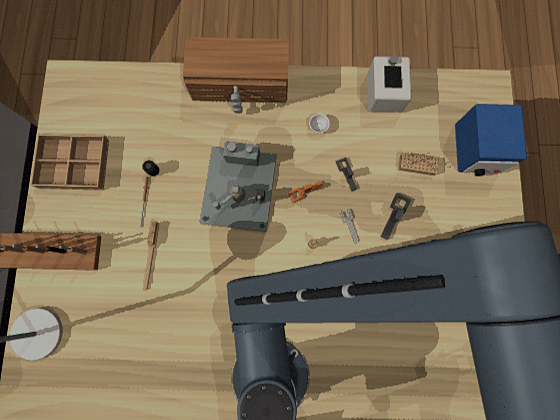

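View pics/wrist0.png

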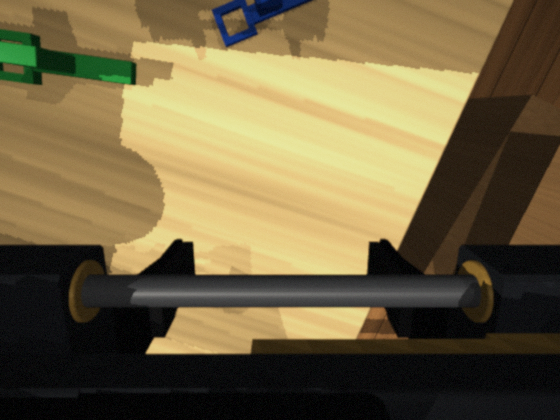

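```bash
cat > h.py <<'E'
import numpy as np,cv2
from rig import bot,vision
def cap(n,save=None):
    i=vision.camera_info(n); p,d=vision.capture(n)
    o=dict(p=p,d=d,R=np.array(i["rotation"]),t=np.array(i["position"]),f=210/np.tan(np.radians(i["vertical_fov"]/2)),c=np.array([i["cx"],i["cy"]]))
    if save: np.savez(f"pics/{save}.npz",**o); cv2.imwrite(f"pics/{save}.png",p[:,:,::-1])
    return o
def load(s): return dict(np.load(f"pics/{s}.npz"))
def cloud(o):
    v,u=np.mgrid[:420,:560]; d=o["d"]
    P=np.stack([(u-o["c"][0])/o["f"]*d,(v-o["c"][1])/o["f"]*d,d],-1)
    return P@o["R"].T+o["t"]
def ray(o,u,v,z):
    r=o["R"]@np.array([(u-o["c"][0])/o["f"],(v-o["c"][1])/o["f"],1]); s=(z-o["t"][2])/r[2]; return o["t"]+s*r
def proj(o,P):
    q=o["R"].T@(np.array(P)-o["t"]); return q[:2]/q[2]*o["f"]+o["c"]
def crop(o,x0,x1,y0,y1,k,name):
    c=cv2.resize(o["p"][y0:y1,x0:x1,::-1],None,fx=k,fy=k,interpolation=cv2.INTER_CUBIC); cv2.imwrite(f"pics/{name}.png",c)
E
python3 - <<'E'
from h import *
o=load("top0"); crop(o,190,430,130,260,3.3,"topc")
s=load("side0"); crop(s,200,440,150,330,3.3,"sidec")
C=cloud(o); 
for (u,v) in [(300,260),(262,150),(240,185),(347,172),(397,215),(150,200)]: print(u,v,C[v,u],)
E
```

```text
300 260 [ 0.32331127 -0.07876418 -0.00207162]
262 150 [ 0.65919492  0.04354561 -0.00200225]
240 185 [0.541084   0.10500282 0.01749336]
347 172 [ 0.58274808 -0.21250288  0.03948056]
397 215 [ 0.45163049 -0.3485853   0.06738147]
150 200 [0.49169229 0.37507146 0.00364911]
```

View pics/topc.png

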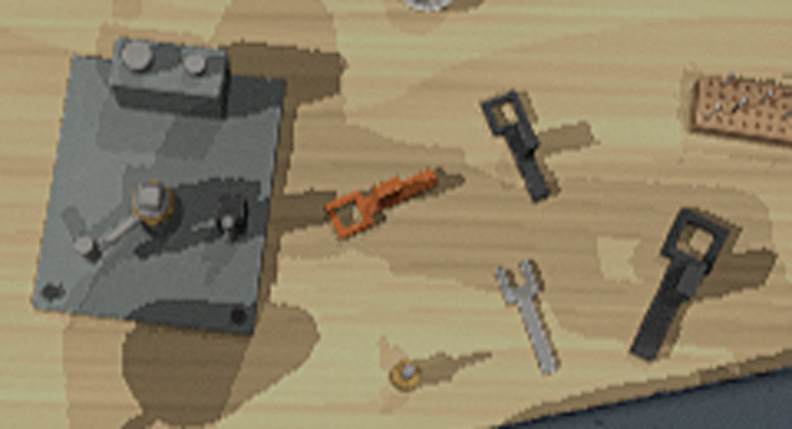

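View pics/sidec.png

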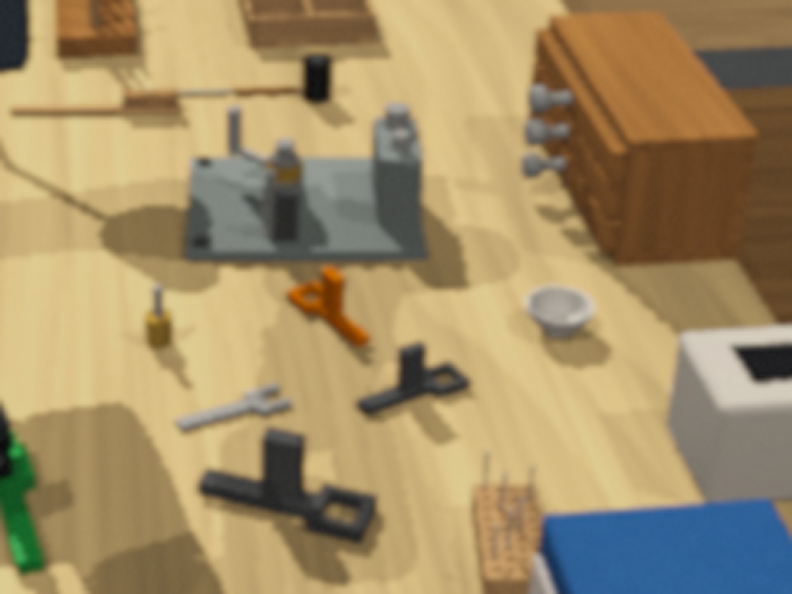

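Run:
```python
from h import *
o=load("top0")
f=lambda x,y,z: print((x,y),ray(o,190+x/3.3,130+y/3.3,z).round(4))
f(505,113,.01);f(541,193,.01);f(152,192,.083);f(228,222,.086);f(85,243,.097)
f(75,57,.012);f(285,80,.012);f(35,305,.012);f(252,332,.012)
C=cloud(o)
m=(C[...,2]>.03)&(C[...,1]>-.3)&(C[...,1]<-.15)&(C[...,0]>.5)&(C[...,0]<.65)
print(C[m].mean(0), C[m][:,2].max(),m.sum())
m=(C[...,2]>.06)&(abs(C[...,1]-.09)<.15)&(C[...,0]>.45)&(C[...,0]<.6)
n,l,s,c=cv2.connectedComponentsWithStats(m.astype(np.uint8))
for k in range(1,n): print(c[k],s[k][4],np.median(C[l==k],0),C[l==k][:,2].max())
```

```text
(505, 113) [ 0.6155 -0.2054  0.01  ]
(541, 193) [ 0.5403 -0.2377  0.01  ]
(152, 192) [0.5152 0.1091 0.083 ]
(228, 222) [0.4898 0.0429 0.086 ]
(85, 243) [0.4664 0.1619 0.097 ]
(75, 57) [0.6596 0.1942 0.012 ]
(285, 80) [ 0.6419 -0.0015  0.012 ]
(35, 305) [0.4258 0.2172 0.012 ]
(252, 332) [0.406  0.0221 0.012 ]
[ 0.58146737 -0.21719816  0.04827624] 0.05652862715030782 49
[255.5 161.5] 2 [0.59987626 0.05780161 0.06796685] 0.07308335447816994
[235.5        190.41489362] 94 [0.51023382 0.11155499 0.07586787] 0.08666841479461485
[259.43209877 193.9382716 ] 81 [0.50423354 0.04331903 0.06614459] 0.08883184456413318
[215.94736842 205.05263158] 38 [0.46350299 0.16180943 0.09425582] 0.1003711131945666
```

Call:
{"api": "jog_arm", "payload": {"rows": [{"dp": [409,-221,-30],"turn": [0,0,-4.3],"grip": 1},{"dp": [409,-221,-30],"turn": [0,0,-4.3],"grip": 1},{"dp": [409,-221,-30],"turn": [0,0,-4.3],"grip": 1},{"dp": [409,-221,-30],"turn": [0,0,-4.3],"grip": 1},{"dp": [409,-221,-30],"turn": [0,0,-4.3],"grip": 1},{"dp": [409,-221,-30],"turn": [0,0,-4.3],"grip": 1},{"dp": [409,-221,-30],"turn": [0,0,-4.3],"grip": 1},{"dp": [409,-221,-30],"turn": [0,0,-4.3],"grip": 1},{"dp": [409,-221,-30],"turn": [0,0,-4.3],"grip": 1},{"dp": [409,-221,-30],"turn": [0,0,-4.3],"grip": 1}]}}

```text
time_s: 1.15
position: [0.5205, -0.2454, 0.2637]
tcp_rot: [[0.917, 0.399, 0.001], [0.399, -0.917, 0.001], [0.002, -0.001, -1.0]]
force: [-0.7, 0.4, -0.5]
opening: 0.995
```

Call:
{"api": "jog_arm", "payload": {"rows": [{"dp": [0,0,0],"turn": [0,0,0],"grip": 1},{"dp": [0,0,0],"turn": [0,0,0],"grip": 1}]}}

```text
time_s: 1.35
position: [0.5173, -0.2498, 0.2632]
tcp_rot: [[0.919, 0.395, -0.001], [0.395, -0.919, -0.0], [-0.001, -0.0, -1.0]]
force: [-0.0, -1.3, 0.4]
opening: 1.001
```

Run:
```python
from h import *
s=bot.read_state(); print(s["position"],s["tcp_rot"].round(4).tolist(),s["joint_positions"].round(1))
o=cap("wrist","w1")
```

```text
[ 0.51732249 -0.24976724  0.26315677] [[0.9186, 0.3952, -0.0014], [0.3952, -0.9186, -0.0004], [-0.0014, -0.0002, -1.0]] [-36.9  24.4  87.5  -0.1  68.1  29.9]
```

View pics/w1.png

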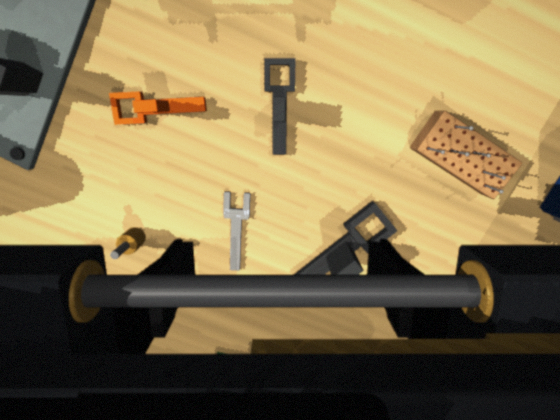

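Run:
```python
from h import *
o=load("w1"); p=o["p"].astype(int); C=cloud(o)
m=(p.max(-1)<75); m[:45]=0; m[165:]=0; m[:,:255]=0; m[:,310:]=0
n,l,s,c=cv2.connectedComponentsWithStats(m.astype(np.uint8)); k=1+s[1:,4].argmax(); print(s[k],c[k])
m=l==k; Z=C[...,2]
mm=m&(Z<.016)&(Z>.002)
print('low',mm.sum(), np.median(Z[mm]))
t=m&(Z>.035); print('tab',t.sum(),C[t].mean(0),np.median(Z[t]),Z[t].max())
ys,xs=np.nonzero(t); print(xs.min(),xs.max(),ys.min(),ys.max())
# socket hole = hole inside
h=(~m).astype(np.uint8)*255
n,l2,s2,c2=cv2.connectedComponentsWithStats(h)
for j in range(1,n): 
  if 60<s2[j,4]<3000: print('hole',s2[j],c2[j],ray(o,*c2[j],0.005),ray(o,*c2[j],0.010),ray(o,*c2[j],0.0))
for v in range(55,160,6):
  r=np.nonzero(m[v])[0]; print(v,r.min() if len(r) else None,r.max() if len(r) else None, Z[v,280].round(3))
crop(o,200,360,40,170,5,"w1c")
```

```text
[ 265   59   29   95 1180] [279.19915254 104.03305085]
low 902 0.009383680775474329
tab 276 [ 0.58504889 -0.21815939  0.05788687] 0.05134314004154558 0.41375612816937907
274 284 88 141
hole [269  65  22  22 444] [279.91891892  75.18468468] [ 0.61736726 -0.20512005  0.005     ] [ 0.61696881 -0.2053042   0.01      ] [ 6.17765718e-01 -2.04935913e-01  5.55111512e-17]
55 None None -0.0
61 266 293 0.009
67 266 293 -0.0
73 266 293 -0.0
79 266 293 -0.0
85 266 293 0.009
91 270 286 0.007
97 274 285 0.051
103 274 285 0.052
109 274 285 0.051
115 274 285 0.05
121 274 285 0.011
127 274 285 0.009
133 274 285 0.009
139 274 284 0.01
145 274 285 0.008
151 274 284 0.011
157 None None -0.001
```

View pics/w1c.png

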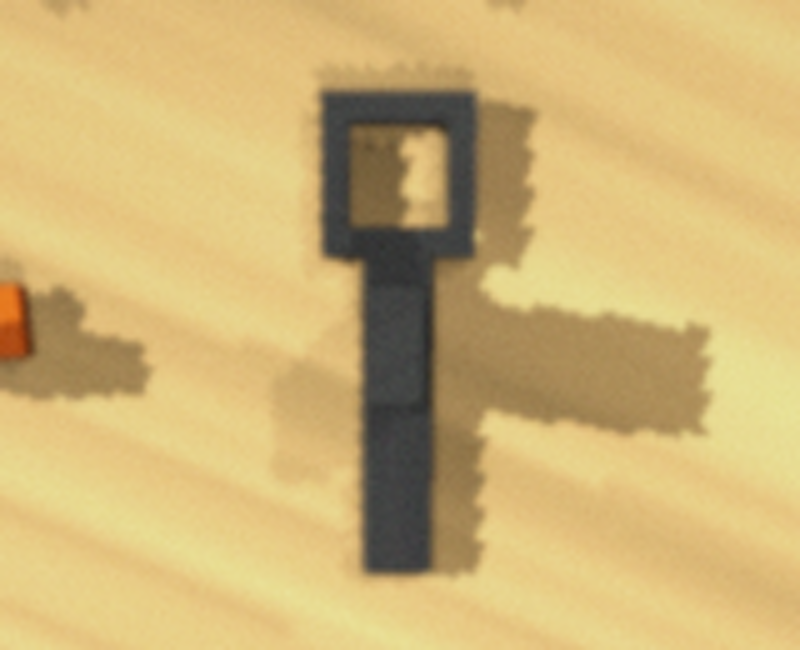

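Run:
```python
from h import *
o=load("w1")
h=ray(o,279.6,74.8,.010); e=ray(o,279.6,154.4,.010); t=ray(o,279.1,109.0,.052)
d=(h-e)[:2]; L=np.hypot(*d); a=np.degrees(np.arctan2(d[1],d[0])); print(h,e,t,L,a)
d/=L; print('tab pred',h[:2]-.036*d, 'from end', e[:2]+.051*d)
s=bot.read_state(); R=s["tcp_rot"]; p=s["position"]
print('tool x ang',np.degrees(np.arctan2(R[1,0],R[0,0])))
for q in (np.r_[h[:2]-.036*d,.030],np.r_[t[:2],.030]): print((R.T@(q-p)*1000).round(1))
```

```text
[ 0.6171929  -0.20483097  0.01      ] [ 0.53799009 -0.23883185  0.01      ] [ 0.58415389 -0.21862065  0.052     ] 0.0861924826602579 23.233306517534555
tab pred [ 0.58411228 -0.21903212] from end [ 0.58485431 -0.21871357]
tool x ang 23.18800704300941
[ 74.4  -2.3 233.1]
[ 74.6  -2.6 233.1]
```

Call:
{"api": "jog_arm", "payload": {"rows": [{"dp": [40,-1,20],"turn": [0,0,0],"grip": 0.6},{"dp": [74.5,-2.4,60],"turn": [0,0,0],"grip": 0.6},{"dp": [74.5,-2.4,105],"turn": [0,0,0],"grip": 0.6},{"dp": [74.5,-2.4,150],"turn": [0,0,0],"grip": 0.6},{"dp": [74.5,-2.4,190],"turn": [0,0,0],"grip": 0.6},{"dp": [74.5,-2.4,215],"turn": [0,0,0],"grip": 0.6},{"dp": [74.5,-2.4,231],"turn": [0,0,0],"grip": 0.6},{"dp": [74.5,-2.4,231],"turn": [0,0,0],"grip": 0.6},{"dp": [74.5,-2.4,231],"turn": [0,0,0],"grip": 0.6}]}}

```text
time_s: 2.3
position: [0.5857, -0.219, 0.0332]
tcp_rot: [[0.919, 0.393, 0.001], [0.393, -0.919, -0.001], [0.001, 0.001, -1.0]]
force: [-0.3, 0.2, 0.1]
opening: 0.601
```

Call:
{"api": "jog_arm", "payload": {"rows": [{"dp": [0,0,0],"turn": [0,0,0],"grip": 0},{"dp": [0,0,0],"turn": [0,0,0],"grip": 0},{"dp": [0,0,0],"turn": [0,0,0],"grip": 0},{"dp": [0,0,0],"turn": [0,0,0],"grip": 0},{"dp": [0,0,0],"turn": [0,0,0],"grip": 0},{"dp": [0,0,0],"turn": [0,0,0],"grip": 0}]}}

```text
time_s: 2.9
position: [0.5857, -0.2176, 0.0327]
tcp_rot: [[0.919, 0.395, 0.0], [0.395, -0.919, -0.0], [0.0, 0.001, -1.0]]
force: [0.9, -0.5, 0.9]
opening: 0.142
```

Call:
{"api": "jog_arm", "payload": {"rows": [{"dp": [0,0,-15],"turn": [0,0,0],"grip": 0},{"dp": [0,0,-45],"turn": [0,0,0],"grip": 0},{"dp": [0,0,-80],"turn": [0,0,0],"grip": 0},{"dp": [0,0,-120],"turn": [0,0,-5],"grip": 0},{"dp": [-1,-20,-160],"turn": [0,0,-12],"grip": 0},{"dp": [-2,-50,-200],"turn": [0,0,-20],"grip": 0},{"dp": [-3,-80,-235],"turn": [0,0,-28],"grip": 0},{"dp": [-4,-120,-260],"turn": [0,0,-36],"grip": 0},{"dp": [-5,-160,-267],"turn": [0,0,-44],"grip": 0},{"dp": [-5,-190,-267],"turn": [0,0,-52],"grip": 0}]}}

```text
time_s: 3.9
position: [0.5048, -0.0431, 0.3021]
tcp_rot: [[0.248, 0.969, 0.003], [0.969, -0.248, -0.0], [0.0, 0.003, -1.0]]
force: [-0.0, -0.4, -2.2]
opening: 0.139
```

Call:
{"api": "jog_arm", "payload": {"rows": [{"dp": [0,0,0],"turn": [0,0,-6],"grip": 0},{"dp": [0,0,0],"turn": [0,0,-9.3],"grip": 0},{"dp": [0,0,0],"turn": [0,0,-9.3],"grip": 0},{"dp": [0,0,0],"turn": [0,0,-9.3],"grip": 0}]}}

```text
time_s: 4.3
position: [0.5057, -0.0449, 0.2999]
tcp_rot: [[0.096, 0.995, 0.0], [0.995, -0.096, 0.0], [0.0, 0.0, -1.0]]
force: [0.8, 0.4, -1.7]
opening: 0.135
```

Run:
```python
from h import *
s=bot.read_state(); print(s["position"],s["tcp_rot"].round(4).tolist(),s["joint_positions"].round(1),s["opening"])
o=cap("wrist","w2")
```

```text
[ 0.50567153 -0.04489862  0.29993973] [[0.0962, 0.9954, 0.0001], [0.9954, -0.0962, 0.0], [0.0001, 0.0001, -1.0]] [-17.7  16.6  93.8   0.   69.6 -12.2] 0.13548483222491522
```

View pics/w2.png

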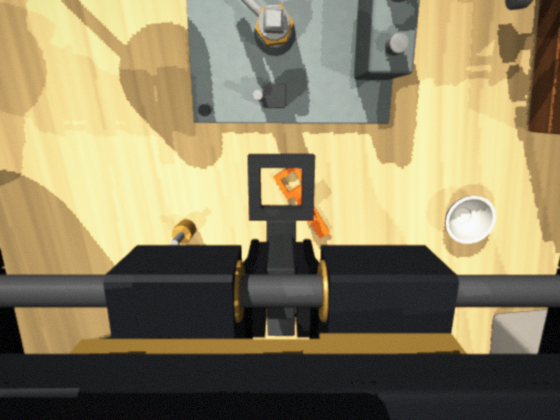

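Run:
```python
from h import *
o=load("w2"); C=cloud(o)
crop(o,180,420,0,130,3.3,"w2a"); crop(o,235,330,145,235,6,"w2b")
m=(o["p"].max(-1)<70); m[:150]=0;m[222:]=0;m[:,:240]=0;m[:,320:]=0
print(np.median(C[160:166,255:310,2]),np.median(C[165:210,251:256,2]),np.median(C[165:210,308:312,2]))
print(C[5:40,255:295,2].max(), C[90:100,250:266,2].max())
```

```text
0.27695301642054637 0.2769096589934798 0.2771269175553921
0.45065521885332877 0.45065521885332877
```

View pics/w2a.png

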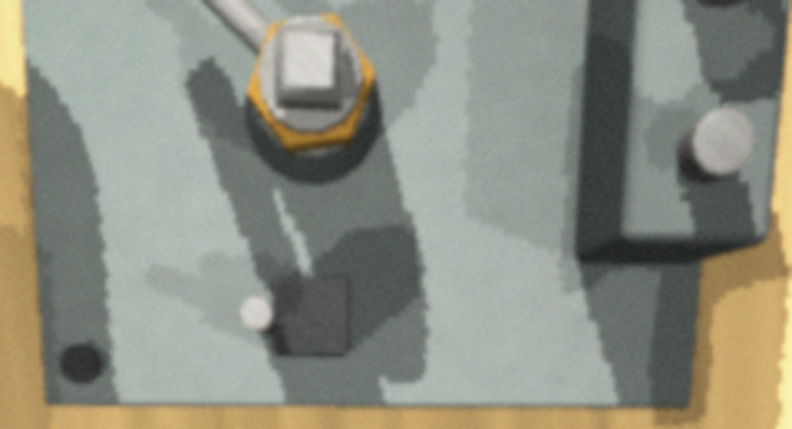

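View pics/w2b.png

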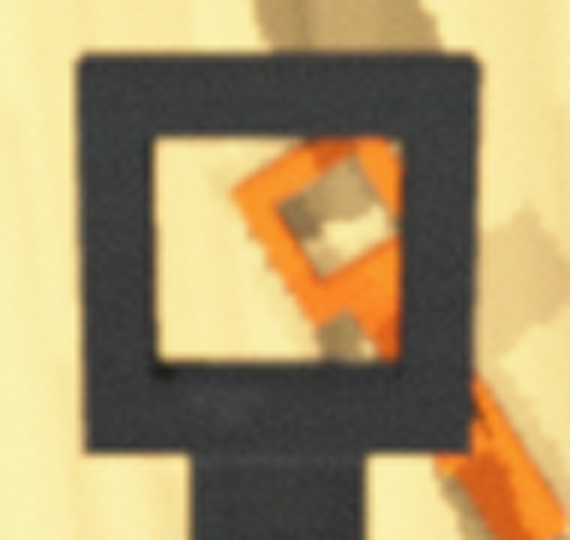

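Run:
```python
from h import *
o=load("w2"); s=bot.read_state(); R=s["tcp_rot"]; p=s["position"]; print(p)
A=lambda x,y,z: ray(o,180+x/3.3,y/3.3,z)
B=lambda x,y,z: ray(o,235+x/6,145+y/6,z)
sc=A(307,58,.083); pin=A(257,312,.086); led=A(313,316,.066)
print('screw',sc,'pin',pin,'ledge',led)
v=pin-sc; print('dist',np.hypot(*v[:2]), 'yaw', np.degrees(np.arctan2(v[1],v[0])-np.arctan2(-70,-16)))
v=led-sc; print('dist',np.hypot(*v[:2]), 'yaw', np.degrees(np.arctan2(v[1],v[0]))+90)
c1=A(46,403,.012);c2=A(690,405,.012);v=c2-c1; print('edge',c1,c2,np.hypot(*v[:2]),np.degrees(np.arctan2(v[1],v[0])))
c3=A(25,60,.012); v=c3-c1;print('left edge',np.degrees(np.arctan2(v[1],v[0]))-90)
# key in tool frame
for n,q in dict(rearL=B(87,450,.2775),rearR=B(472,450,.2775),holeFL=B(155,137,.2775),holeFR=B(402,137,.2775),frontLb=B(78,55,.2675),frontRb=B(478,55,.2675),frontLt=B(78,58,.2775),hrl=B(157,362,.2675)).items(): print(n,(R.T@(q-p)*1000).round(1))
```

```text
[ 0.50577534 -0.04506753  0.29981097]
screw [0.51418511 0.11278051 0.083     ] pin [0.49212576 0.04471079 0.086     ] ledge [0.50856886 0.04270154 0.066     ]
dist 0.07155487774673301 yaw -5.080949866602339
dist 0.07030365644315814 yaw -4.581991392814629
edge [0.40645341 0.02366376 0.012     ] [6.43675547e-01 4.46853224e-05 1.20000000e-02] 0.23839505230855543 -5.685928649011252
left edge -5.678007732328254
rearL [ 18.3 -15.7  22.3]
rearR [18.3 17.6 22.3]
holeFL [45.6 -9.4 22.3]
holeFR [45.6 11.1 22.3]
frontLb [ 51.1 -16.6  32.3]
frontRb [51.1 18.2 32.3]
frontLt [ 52.1 -15.7  22.3]
hrl [ 23.4 -10.1  32.3]
```

Call:
{"api": "jog_arm", "payload": {"rows": [{"dp": [30,-2,0],"turn": [0,0,0],"grip": 0},{"dp": [70,-5,20],"turn": [0,0,0],"grip": 0},{"dp": [105,-7,60],"turn": [0,0,0],"grip": 0},{"dp": [123,-7.7,100],"turn": [0,0,0],"grip": 0},{"dp": [123.3,-7.7,130],"turn": [0,0,0],"grip": 0},{"dp": [123.3,-7.7,140],"turn": [0,0,0],"grip": 0},{"dp": [123.3,-7.7,140],"turn": [0,0,0],"grip": 0},{"dp": [123.3,-7.7,140],"turn": [0,0,0],"grip": 0},{"dp": [123.3,-7.7,140],"turn": [0,0,0],"grip": 0}]}}

```text
time_s: 5.25
position: [0.5116, 0.0778, 0.1613]
tcp_rot: [[0.096, 0.995, 0.004], [0.995, -0.096, -0.0], [0.0, 0.004, -1.0]]
force: [0.1, -0.8, -1.3]
opening: 0.138
```

Run:
```python
from h import *
s=bot.read_state(); print(s["position"],s["tcp_rot"].round(4).tolist(),s["force"])
o=cap("wrist","w3"); crop(o,200,360,130,250,5,"w3c"); t=cap("side","s3");crop(t,240,360,150,250,6,"s3c")
print(np.median(cloud(o)[165:210,251:256,2]))
```

```text
[0.51156413 0.07780918 0.16127116] [[0.0961, 0.9954, 0.0039], [0.9954, -0.0961, -0.0002], [0.0001, 0.0039, -1.0]] [ 0.09776973 -0.76129975 -1.29402433]
0.13826111421959572
```

View pics/w3.png

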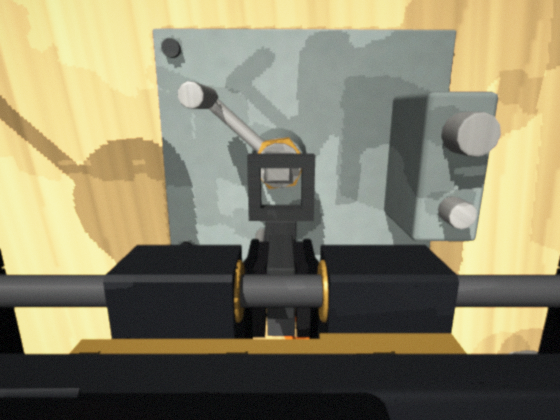

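View pics/w3c.png

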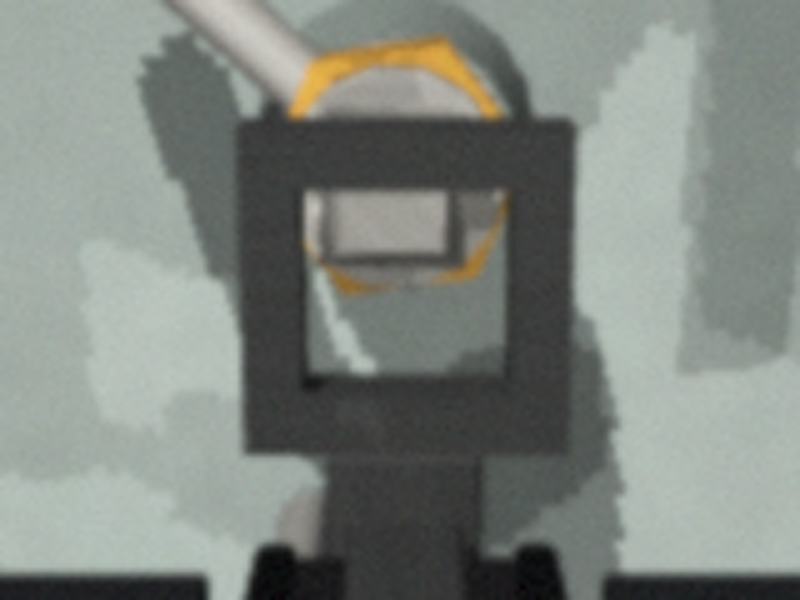

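View pics/s3c.png

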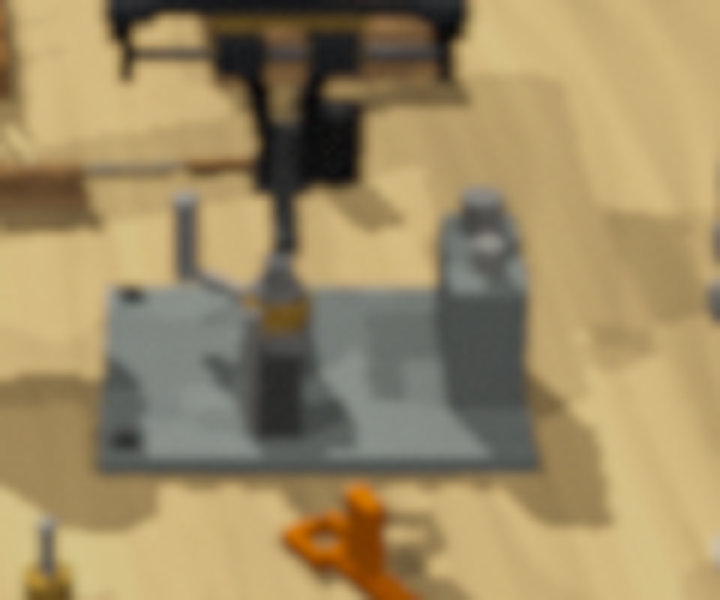

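Run:
```python
from h import *
o=load("w3"); s=bot.read_state(); R=s["tcp_rot"]; p=s["position"]; print(p)
B=lambda x,y,z: (R.T@(ray(o,200+x/5,130+y/5,z)-p)*1000).round(1)
zt=p[2]-.0225
print('screw rear edge',B(333,253,.083),B(446,253,.083),'-> +6.8')
print('shoulder/nut bottom',B(400,292,.066))
for a in [(243,452,zt),(570,452,zt),(303,190,zt),(507,190,zt),(305,376,zt-.01),(507,376,zt-.01),(240,120,zt-.01),(576,120,zt-.01)]: print(B(*a))
v=R.T@(np.array([.5142,.1128,.083])-p); print(v*1000)
# knob & plate left edges
K=ray(o,190.5,95.5,.097); print('knob',K)
```

```text
[0.51113767 0.07796443 0.16109824]
screw rear edge [27.7 -8.3 78.1] [27.7  6.8 78.1] -> +6.8
shoulder/nut bottom [18.6  0.6 95.1]
[ 17.8 -15.6  22.4]
[17.7 18.4 22.6]
[45.2 -8.9 22.5]
[45.2 11.4 22.5]
[23.2 -9.6 32.5]
[23.2 12.4 32.5]
[ 51.  -16.   32.5]
[50.9 19.1 32.6]
[34.96178597 -0.55288803 78.09991895]
knob [0.46760314 0.16385987 0.097     ]
```

Call:
{"api": "jog_arm", "payload": {"rows": [{"dp": [0,-1.7,10],"turn": [0,0,0],"grip": 0},{"dp": [0,-1.7,25],"turn": [0,0,0],"grip": 0},{"dp": [0,-1.7,37],"turn": [0,0,0],"grip": 0},{"dp": [0,-1.7,41],"turn": [0,0,0],"grip": 0},{"dp": [0,-1.7,41],"turn": [0,0,0],"grip": 0},{"dp": [0,-1.7,41],"turn": [0,0,0],"grip": 0}]}}

```text
time_s: 5.95
position: [0.5085, 0.0786, 0.1186]
tcp_rot: [[0.095, 0.995, 0.0], [0.995, -0.095, 0.0], [0.0, 0.0, -1.0]]
force: [-0.1, -0.5, -2.6]
opening: 0.136
```

Run:
```python
from h import *
s=bot.read_state(); print(s["position"],s["force"])
o=cap("wrist","w4"); crop(o,200,360,130,250,5,"w4c")
```

```text
[0.50854859 0.07862478 0.1186127 ] [-0.06554235 -0.45015415 -2.63779485]
```

View pics/w4c.png

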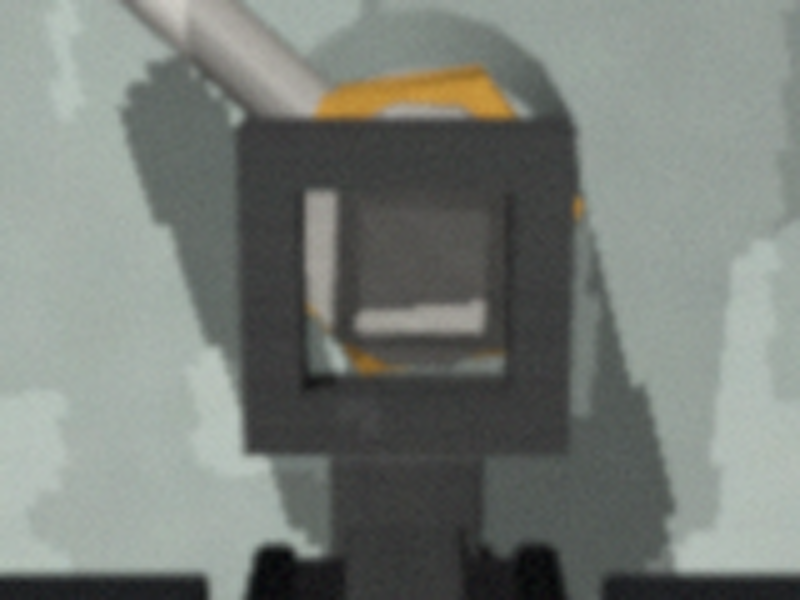

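Call:
{"api": "jog_arm", "payload": {"rows": [{"dp": [-0.2,1.6,0],"turn": [0,0,0],"grip": 0},{"dp": [-0.2,1.6,3],"turn": [0,0,0],"grip": 0},{"dp": [-0.2,1.6,6],"turn": [0,0,0],"grip": 0},{"dp": [-0.2,1.6,8],"turn": [0,0,0],"grip": 0},{"dp": [-0.2,1.6,8],"turn": [0,0,0],"grip": 0}]}}

```text
time_s: 6.5
position: [0.5098, 0.0783, 0.1103]
tcp_rot: [[0.095, 0.995, -0.0], [0.995, -0.095, 0.0], [0.0, -0.0, -1.0]]
force: [0.2, -0.2, -1.3]
opening: 0.134
```

Run:
```python
from h import *
s=bot.read_state(); print(s["position"],s["force"],s["moment"])
o=cap("wrist","w5"); crop(o,200,360,130,250,5,"w5c")
```

```text
[0.5097563  0.07826637 0.11026962] [ 0.21832905 -0.23896356 -1.253699  ] [-0.00045301 -0.07168301 -0.00515712]
```

View pics/w5c.png

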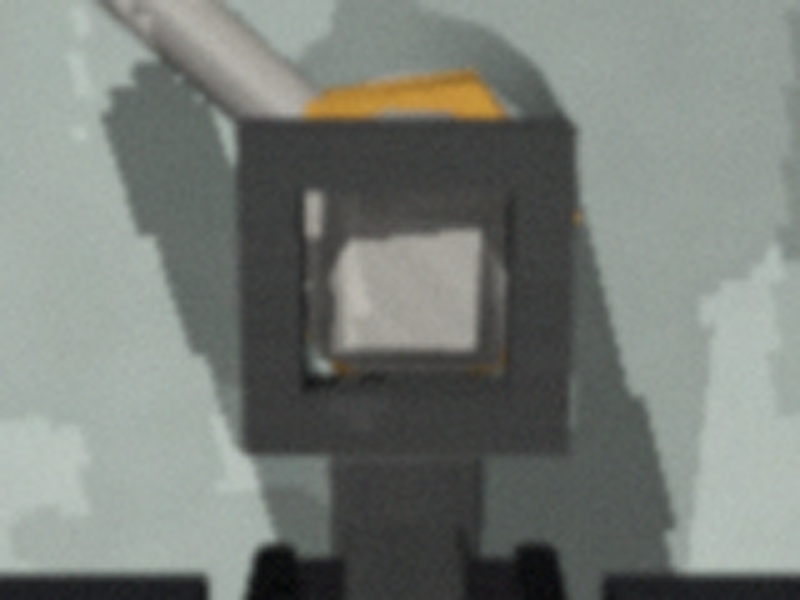

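Call:
{"api": "jog_arm", "payload": {"rows": [{"dp": [0,0.4,2],"turn": [0,0,0],"grip": 0},{"dp": [0,0.4,4],"turn": [0,0,0],"grip": 0},{"dp": [0,0.4,4],"turn": [0,0,0],"grip": 0}]}}

```text
time_s: 6.85
position: [0.5101, 0.0782, 0.1062]
tcp_rot: [[0.095, 0.995, -0.001], [0.995, -0.095, 0.0], [0.0, -0.001, -1.0]]
force: [0.2, 1.1, -2.5]
opening: 0.132
```

Call:
{"api": "jog_arm", "payload": {"rows": [{"dp": [0,0,2],"turn": [0,0,0],"grip": 0},{"dp": [0,0,4],"turn": [0,0,0],"grip": 0},{"dp": [0,0,4],"turn": [0,0,0],"grip": 0}]}}

```text
time_s: 7.15
position: [0.5101, 0.0782, 0.1023]
tcp_rot: [[0.095, 0.995, -0.0], [0.995, -0.095, 0.0], [-0.0, -0.0, -1.0]]
force: [-0.0, 0.8, -1.3]
opening: 0.132
```

Call:
{"api": "jog_arm", "payload": {"rows": [{"dp": [0,0,2],"turn": [0,0,0],"grip": 0},{"dp": [0,0,3],"turn": [0,0,0],"grip": 0},{"dp": [0,0,3],"turn": [0,0,0],"grip": 0},{"dp": [0,0,3],"turn": [0,0,0],"grip": 0}]}}

```text
time_s: 7.55
position: [0.5103, 0.0782, 0.0995]
tcp_rot: [[0.095, 0.995, -0.0], [0.995, -0.095, 0.0], [-0.0, -0.0, -1.0]]
force: [-0.2, 0.7, -2.6]
opening: 0.135
```

Call:
{"api": "jog_arm", "payload": {"rows": [{"dp": [0,0,1],"turn": [0,0,0],"grip": 0},{"dp": [0,0,1],"turn": [0,0,0],"grip": 0}]}}

```text
time_s: 7.75
position: [0.5104, 0.0782, 0.0986]
tcp_rot: [[0.095, 0.995, 0.0], [0.995, -0.095, -0.0], [0.0, 0.0, -1.0]]
force: [-0.2, 0.8, -1.2]
opening: 0.134
```

Call:
{"api": "jog_arm", "payload": {"rows": [{"dp": [0,0,0.6],"turn": [0,0,0],"grip": 0},{"dp": [0,0,0.6],"turn": [0,0,0],"grip": 0}]}}

```text
time_s: 7.95
position: [0.5105, 0.0783, 0.0985]
tcp_rot: [[0.095, 0.995, 0.001], [0.995, -0.095, -0.0], [0.0, 0.001, -1.0]]
force: [-0.6, 0.3, 4.3]
opening: 0.135
```

Call:
{"api": "jog_arm", "payload": {"rows": [{"dp": [0,0,0.6],"turn": [0,0,0],"grip": 0},{"dp": [0,0,0.6],"turn": [0,0,0],"grip": 0}]}}

```text
time_s: 8.15
position: [0.5105, 0.0783, 0.0985]
tcp_rot: [[0.095, 0.995, 0.001], [0.995, -0.095, -0.0], [-0.0, 0.001, -1.0]]
force: [-1.7, -0.0, 9.0]
opening: 0.133
```

Call:
{"api": "jog_arm", "payload": {"rows": [{"dp": [0,0,-1],"turn": [0,0,0],"grip": 0},{"dp": [0,0,-1],"turn": [0,0,0],"grip": 0.25},{"dp": [0,0,-1],"turn": [0,0,0],"grip": 0.45},{"dp": [0,0,-1],"turn": [0,0,0],"grip": 0.6},{"dp": [0,0,-1],"turn": [0,0,0],"grip": 0.6},{"dp": [0,0,-20],"turn": [0,0,0],"grip": 0.6},{"dp": [0,0,-55],"turn": [0,0,0],"grip": 0.6},{"dp": [0,0,-90],"turn": [0,0,0],"grip": 0.6},{"dp": [0,0,-100],"turn": [0,0,0],"grip": 0.6},{"dp": [0,0,-100],"turn": [0,0,0],"grip": 0.6}]}}

```text
time_s: 9.15
position: [0.5114, 0.0782, 0.1988]
tcp_rot: [[0.095, 0.995, 0.004], [0.995, -0.095, -0.0], [0.0, 0.004, -1.0]]
force: [-0.0, 0.2, 0.5]
opening: 0.6
```

Run:
```python
from h import *
s=bot.read_state(); print(s["position"],s["force"],s["moment"],s["joint_positions"].round(1))
o=cap("wrist","w6"); t=cap("side","s6");crop(t,220,360,150,255,5.5,"s6c"); t=cap("top","t6")
```

```text
[0.51135063 0.07819415 0.19883231] [-0.03788746  0.19832873  0.50995799] [-0.03784611 -0.09285972  0.04945428] [-3.7 24.6 99.7 -0.  55.4  1.7]
```

View pics/w6.png

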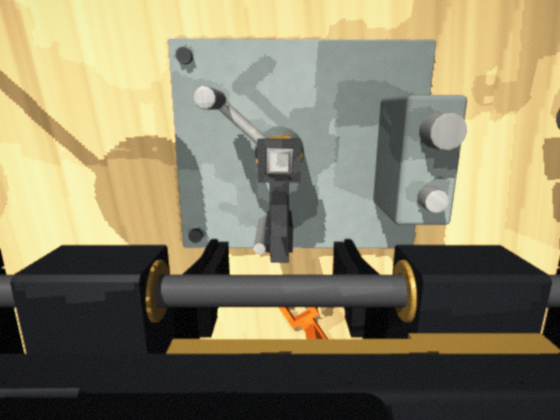

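View pics/s6c.png

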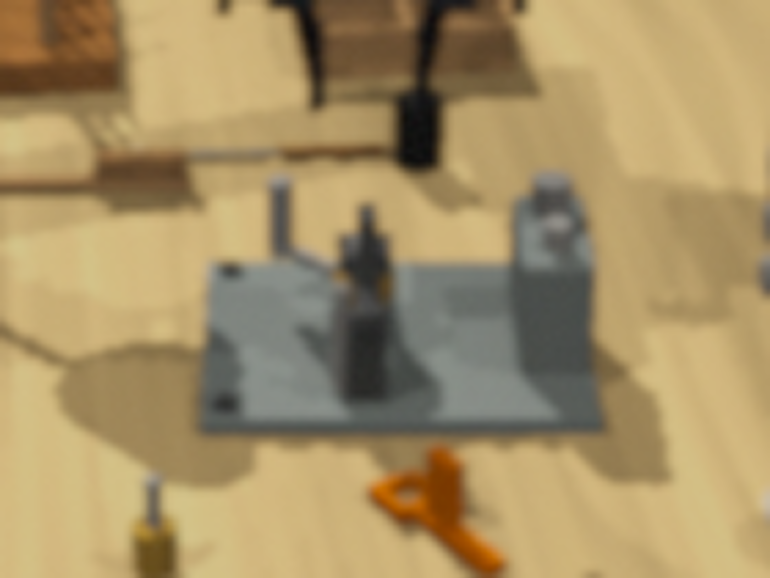

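Run:
```python
from h import *
o=load("w6"); C=cloud(o); crop(o,170,310,75,200,5.5,"w6c")
print('keyhead z',np.median(C[150:175,261:266,2]),np.median(C[150:175,296:300,2]),'handle',C[240:258,280,2].round(4))
print('frame max z',C[95:225,380:470,2].max(),np.median(C[120:145,430:460,2]))
k=C[92:102,200:212]; print('knob z',np.median(k[...,2]))
```

```text
keyhead z 0.07529321195554978 0.07542889915450138 handle [0.0766 0.0754 0.0753 0.0758 0.0766 0.0759 0.0748 0.0746 0.0759 0.075
 0.0755 0.0752 0.0752 0.0751 0.0759 0.0749 0.0761 0.0753]
frame max z 0.3495620841850954 0.10841190312965354
knob z 0.09649451215267713
```

View pics/w6c.png

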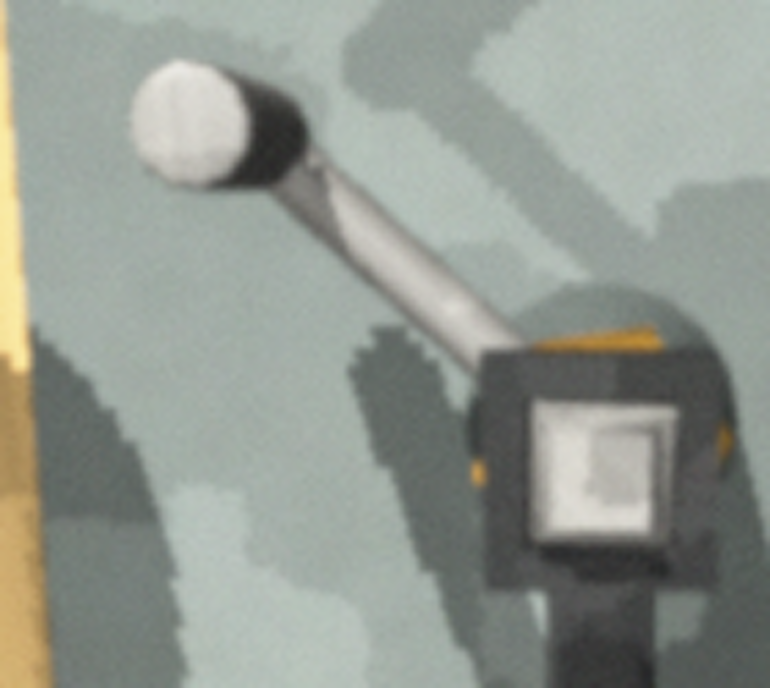

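Run:
```python
from h import *
o=load("w6"); K=ray(o,204.5,97.2,.097); S=ray(o,279.3,162.3,.083); print(K,S)
v=K-S;print(np.hypot(*v[:2])*1e3,np.degrees(np.arctan2(v[1],v[0])))
s=bot.read_state();print(s["position"]); print((s["tcp_rot"].T@(np.r_[K[:2],.08]-s["position"])*1e3).round(1))
```

```text
[0.46776181 0.16443032 0.097     ] [0.51462568 0.11265117 0.083     ]
69.83768350560761 132.14737078749693
[0.50914473 0.07825929 0.19597837]
[ 81.9 -49.  116.1]
```

Call:
{"api": "jog_arm", "payload": {"rows": [{"dp": [15,-10,0],"turn": [0,0,-8],"grip": 0.4},{"dp": [35,-20,0],"turn": [0,0,-16],"grip": 0.4},{"dp": [55,-30,0],"turn": [0,0,-24],"grip": 0.4},{"dp": [70,-40,0],"turn": [0,0,-32],"grip": 0.4},{"dp": [81.9,-49,0],"turn": [0,0,-40],"grip": 0.4},{"dp": [81.9,-49,0],"turn": [0,0,-47.7],"grip": 0.4},{"dp": [81.9,-49,0],"turn": [0,0,-47.7],"grip": 0.4},{"dp": [81.9,-49,0],"turn": [0,0,-47.7],"grip": 0.4},{"dp": [81.9,-49,0],"turn": [0,0,-47.7],"grip": 0.4}]}}

```text
time_s: 10.2
position: [0.4691, 0.1641, 0.1967]
tcp_rot: [[-0.671, 0.742, -0.001], [0.742, 0.671, -0.0], [0.001, -0.001, -1.0]]
force: [0.4, 0.1, 0.2]
opening: 0.401
```

Run:
```python
from h import *
s=bot.read_state();R=s["tcp_rot"];print(s["position"],np.degrees(np.arctan2(R[1,0],R[0,0])),s["force"],s["joint_positions"].round(1)); print((R.T@(np.array([.4677,.1646,.08])-s["position"])*1e3).round(1))
```

```text
[0.46914431 0.1640927  0.19666367] 132.1118845105834 [0.413556   0.05053563 0.17879835] [  6.4  23.5 102.4  -0.   54.1 -35.7]
[  1.3  -0.6 116.7]
```

Call:
{"api": "jog_arm", "payload": {"rows": [{"dp": [1,0,25],"turn": [0,0,0],"grip": 0.4},{"dp": [1,0,60],"turn": [0,0,0],"grip": 0.4},{"dp": [1,0,80],"turn": [0,0,0],"grip": 0.4},{"dp": [1,0,100],"turn": [0,0,0],"grip": 0.4},{"dp": [1,0,112],"turn": [0,0,0],"grip": 0.4},{"dp": [1,0,114],"turn": [0,0,0],"grip": 0.4},{"dp": [1,0,114],"turn": [0,0,0],"grip": 0.4},{"dp": [1,0,114],"turn": [0,0,0],"grip": 0.4}]}}

```text
time_s: 11.0
position: [0.4693, 0.1652, 0.0841]
tcp_rot: [[-0.672, 0.74, 0.002], [0.74, 0.672, 0.0], [-0.001, 0.001, -1.0]]
force: [-0.1, 1.3, 0.8]
opening: 0.405
```

```bash
cat >> h.py <<'E'
S=np.array([.5147,.1127])
def st(k=1):
    s=bot.read_state();R=s["tcp_rot"];v=s["position"][:2]-S; F=R.T@s["force"]
    print('t',s["time_s"],'pos',s["position"].round(4),'r',round(np.hypot(*v)*1e3,1),'ang',np.degrees(np.arctan2(v[1],v[0])).round(2),'xang',np.degrees(np.arctan2(R[1,0],R[0,0])).round(2),'Ftool',F.round(2),'op',round(s["opening"],3))
E
python3 -c "
from h import *
st(); cap('wrist','w7'); t=cap('side','s7');crop(t,220,360,150,255,5.5,'s7c');st()"
```

```text
t 11.0 pos [0.4693 0.1652 0.0841] r 69.4 ang 130.85 xang 132.23 Ftool [ 1.04  0.82 -0.79] op 0.405
t 11.1 pos [0.4693 0.1653 0.0843] r 69.5 ang 130.81 xang 132.25 Ftool [ 0.92 -0.03 -0.67] op 0.4
```

View pics/w7.png

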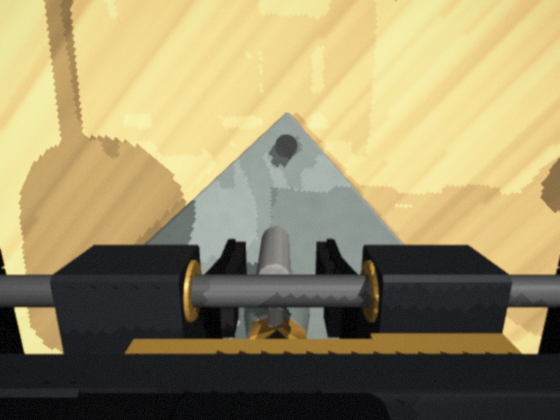

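View pics/s7c.png

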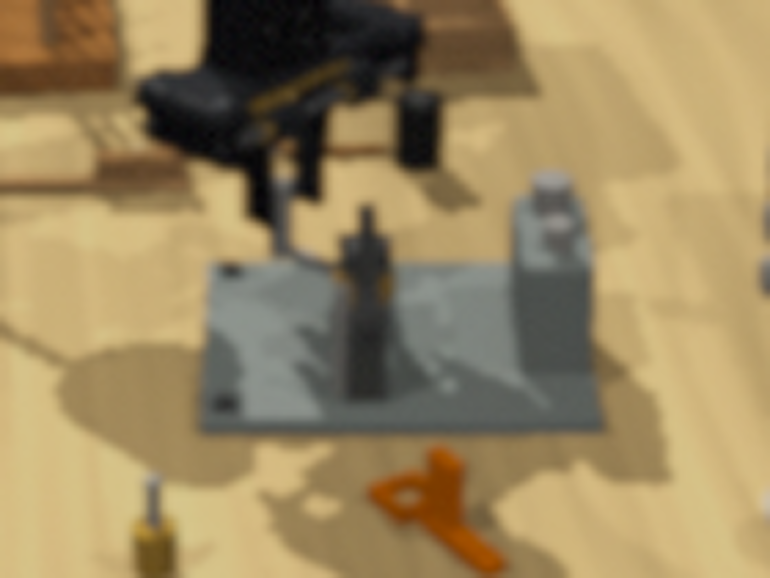

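Call:
{"api": "jog_arm", "payload": {"rows": [{"dp": [0,0,0],"turn": [0,0,0],"grip": 0.25},{"dp": [-0.4,6.1,0],"turn": [0,0,5],"grip": 0.25},{"dp": [-1.4,12.1,0],"turn": [0,0,10],"grip": 0.25},{"dp": [-2.9,18.0,0],"turn": [0,0,15],"grip": 0.25},{"dp": [-4.9,23.8,0],"turn": [0,0,20],"grip": 0.25},{"dp": [-7.4,29.4,0],"turn": [0,0,25],"grip": 0.25},{"dp": [-10.4,34.7,0],"turn": [0,0,30],"grip": 0.25},{"dp": [-13.8,39.8,0],"turn": [0,0,35],"grip": 0.25},{"dp": [-17.7,44.5,0],"turn": [0,0,40],"grip": 0.25},{"dp": [-21.9,48.9,0],"turn": [0,0,45],"grip": 0.25}]}}

```text
time_s: 12.1
position: [0.5194, 0.182, 0.0837]
tcp_rot: [[0.051, 0.999, -0.0], [0.999, -0.051, 0.0], [0.0, -0.0, -1.0]]
force: [-0.7, -1.0, 0.7]
opening: 0.248
```

Call:
{"api": "jog_arm", "payload": {"rows": [{"dp": [0,0,0],"turn": [0,0,0],"grip": 0.25},{"dp": [0,0,0],"turn": [0,0,0],"grip": 0.25}]}}

```text
time_s: 12.3
position: [0.5194, 0.1818, 0.0836]
tcp_rot: [[0.046, 0.999, 0.0], [0.999, -0.046, 0.0], [0.0, 0.0, -1.0]]
force: [-0.4, -0.3, -0.0]
opening: 0.248
```

```bash
python3 -c "
from h import *
st(); cap('wrist','w8'); t=cap('side','s8');crop(t,220,360,150,255,5.5,'s8c');st()"
```

```text
t 12.3 pos [0.5194 0.1818 0.0836] r 69.3 ang 86.08 xang 87.36 Ftool [-0.29 -0.39  0.  ] op 0.248
t 12.4 pos [0.5191 0.1818 0.0835] r 69.3 ang 86.32 xang 87.33 Ftool [ 0.27  0.07 -0.39] op 0.25
```

View pics/s8c.png

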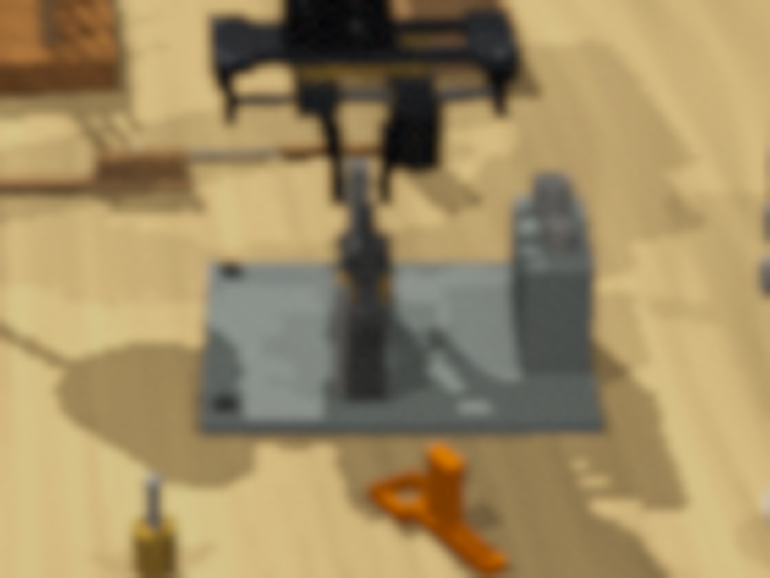

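View pics/w8.png

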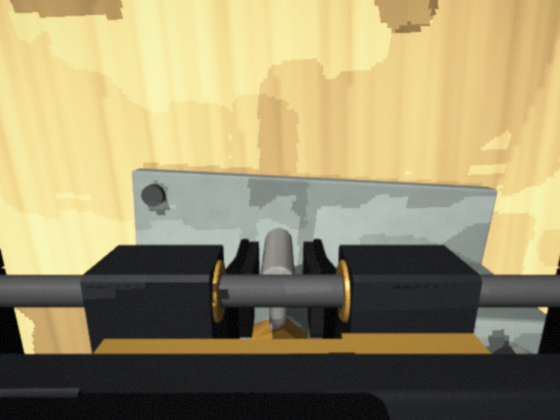

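Call:
{"api": "jog_arm", "payload": {"rows": [{"dp": [-0.1,1.8,0],"turn": [0,0,1.5],"grip": 0.25},{"dp": [-0.25,3.66,0],"turn": [0,0,3],"grip": 0.25},{"dp": [-0.25,3.66,0],"turn": [0,0,3],"grip": 0.25}]}}

```text
time_s: 12.7
position: [0.5234, 0.1814, 0.0834]
tcp_rot: [[0.101, 0.995, 0.0], [0.995, -0.101, 0.0], [0.0, 0.0, -1.0]]
force: [0.5, 0.6, -0.1]
opening: 0.25
```

```bash
python3 -c "
from h import *
st()"
```

```text
t 12.7 pos [0.5234 0.1814 0.0834] r 69.2 ang 82.77 xang 84.21 Ftool [0.6  0.47 0.08] op 0.25
```

Call:
{"api": "jog_arm", "payload": {"rows": [{"dp": [-0.1,1.8,0],"turn": [0,0,1.5],"grip": 0.25},{"dp": [-0.25,3.66,0],"turn": [0,0,3],"grip": 0.25},{"dp": [-0.25,3.66,0],"turn": [0,0,3],"grip": 0.25}]}}

```text
time_s: 13.0
position: [0.5272, 0.1808, 0.0833]
tcp_rot: [[0.153, 0.988, 0.001], [0.988, -0.153, 0.0], [0.0, 0.001, -1.0]]
force: [-0.3, -0.4, 0.2]
opening: 0.249
```

```bash
python3 -c "
from h import *
st()"
```

```text
t 13.0 pos [0.5272 0.1808 0.0833] r 69.2 ang 79.57 xang 81.2 Ftool [-0.45 -0.2  -0.25] op 0.249
```

Call:
{"api": "jog_arm", "payload": {"rows": [{"dp": [-0.1,1.8,0],"turn": [0,0,1.5],"grip": 0.25},{"dp": [-0.25,3.66,0],"turn": [0,0,3],"grip": 0.25},{"dp": [-0.25,3.66,0],"turn": [0,0,3],"grip": 0.25}]}}

```text
time_s: 13.3
position: [0.5308, 0.1799, 0.0834]
tcp_rot: [[0.205, 0.979, 0.001], [0.979, -0.205, 0.0], [0.0, 0.001, -1.0]]
force: [-0.8, -0.7, -0.1]
opening: 0.252
```

Call:
{"api": "jog_arm", "payload": {"rows": [{"dp": [-0.1,1.8,0],"turn": [0,0,1.5],"grip": 0.25},{"dp": [-0.2,2.44,0],"turn": [0,0,2],"grip": 0.25},{"dp": [-0.2,2.44,0],"turn": [0,0,2],"grip": 0.25}]}}

```text
time_s: 13.6
position: [0.5329, 0.1793, 0.0833]
tcp_rot: [[0.238, 0.971, 0.0], [0.971, -0.238, 0.0], [0.0, 0.0, -1.0]]
force: [-0.6, -0.1, -0.6]
opening: 0.252
```

```bash
python3 -c "
from h import *
st()"
```

```text
t 13.6 pos [0.5329 0.1793 0.0833] r 69.0 ang 74.72 xang 76.23 Ftool [-0.2  -0.55  0.59] op 0.252
```

Call:
{"api": "jog_arm", "payload": {"rows": [{"dp": [-0.1,1.2,0],"turn": [0,0,1],"grip": 0.25},{"dp": [-0.2,2.44,0],"turn": [0,0,2],"grip": 0.25},{"dp": [-0.2,2.44,0],"turn": [0,0,2],"grip": 0.25}]}}

```text
time_s: 13.9
position: [0.5353, 0.1785, 0.0834]
tcp_rot: [[0.272, 0.962, 0.0], [0.962, -0.272, 0.0], [0.0, 0.0, -1.0]]
force: [0.6, -0.9, 0.0]
opening: 0.246
```

Call:
{"api": "jog_arm", "payload": {"rows": [{"dp": [-0.1,1.2,0],"turn": [0,0,1],"grip": 0.25},{"dp": [-0.2,2.44,0],"turn": [0,0,2],"grip": 0.25},{"dp": [-0.2,2.44,0],"turn": [0,0,2],"grip": 0.25}]}}

```text
time_s: 14.2
position: [0.5376, 0.1776, 0.0834]
tcp_rot: [[0.305, 0.952, 0.0], [0.952, -0.305, 0.0], [0.0, 0.0, -1.0]]
force: [-0.2, 0.6, 0.1]
opening: 0.251
```

```bash
python3 -c "
from h import *
st()"
```

```text
t 14.2 pos [0.5376 0.1776 0.0834] r 68.8 ang 70.56 xang 72.22 Ftool [ 0.5  -0.4  -0.06] op 0.251
```

Call:
{"api": "jog_arm", "payload": {"rows": [{"dp": [0,1.2,0],"turn": [0,0,1],"grip": 0.25},{"dp": [0,2.44,0],"turn": [0,0,2],"grip": 0.25},{"dp": [0,2.44,0],"turn": [0,0,2],"grip": 0.25}]}}

```text
time_s: 14.5
position: [0.5397, 0.1768, 0.0833]
tcp_rot: [[0.338, 0.941, -0.0], [0.941, -0.338, -0.0], [-0.0, -0.0, -1.0]]
force: [-0.6, -0.1, 0.5]
opening: 0.251
```

Call:
{"api": "jog_arm", "payload": {"rows": [{"dp": [0,1.2,0],"turn": [0,0,1],"grip": 0.25},{"dp": [0,2.44,0],"turn": [0,0,2],"grip": 0.25},{"dp": [0,2.44,0],"turn": [0,0,2],"grip": 0.25}]}}

```text
time_s: 14.8
position: [0.5419, 0.1759, 0.0833]
tcp_rot: [[0.371, 0.929, -0.0], [0.929, -0.371, -0.0], [-0.0, -0.0, -1.0]]
force: [0.0, -0.2, -0.0]
opening: 0.252
```

```bash
python3 -c "
from h import *
st()"
```

```text
t 14.8 pos [0.5419 0.1759 0.0833] r 68.8 ang 66.72 xang 68.22 Ftool [-0.21  0.09  0.03] op 0.252
```

Call:
{"api": "jog_arm", "payload": {"rows": [{"dp": [0,1.2,0],"turn": [0,0,1],"grip": 0.25},{"dp": [0,2.44,0],"turn": [0,0,2],"grip": 0.25},{"dp": [0,2.44,0],"turn": [0,0,2],"grip": 0.25}]}}

```text
time_s: 15.1
position: [0.5443, 0.1751, 0.0833]
tcp_rot: [[0.403, 0.915, -0.0], [0.915, -0.403, -0.0], [-0.0, -0.0, -1.0]]
force: [-1.5, -0.4, -0.5]
opening: 0.249
```

Call:
{"api": "jog_arm", "payload": {"rows": [{"dp": [0,1.2,0],"turn": [0,0,1],"grip": 0.25},{"dp": [0,2.44,0],"turn": [0,0,2],"grip": 0.25},{"dp": [0,2.44,0],"turn": [0,0,2],"grip": 0.25}]}}

```text
time_s: 15.4
position: [0.5458, 0.1743, 0.0832]
tcp_rot: [[0.435, 0.9, -0.002], [0.9, -0.435, 0.0], [-0.001, -0.001, -1.0]]
force: [-2.8, 0.5, 0.2]
opening: 0.253
```

```bash
python3 -c "
from h import *
st();cap('wrist','w9');st()"
```

```text
t 15.4 pos [0.5458 0.1743 0.0832] r 69.0 ang 63.17 xang 64.21 Ftool [-0.75 -2.8  -0.21] op 0.253
t 15.45 pos [0.5458 0.1743 0.0832] r 69.0 ang 63.17 xang 64.24 Ftool [-0.4  -3.01  0.27] op 0.247
```

View pics/w9.png

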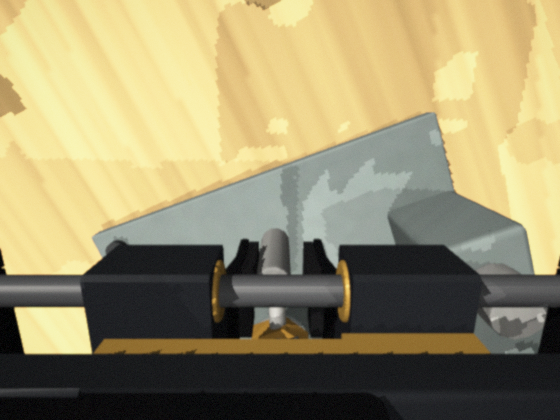

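Call:
{"api": "jog_arm", "payload": {"rows": [{"dp": [0,0.6,0],"turn": [0,0,0.5],"grip": 0.25},{"dp": [0,0.6,0],"turn": [0,0,0.5],"grip": 0.25}]}}

```text
time_s: 15.65
position: [0.5462, 0.1741, 0.0832]
tcp_rot: [[0.443, 0.897, -0.002], [0.897, -0.443, 0.0], [-0.001, -0.002, -1.0]]
force: [-3.5, 0.9, 0.2]
opening: 0.25
```

Call:
{"api": "jog_arm", "payload": {"rows": [{"dp": [0,0.6,0],"turn": [0,0,0.5],"grip": 0.25},{"dp": [0,0.6,0],"turn": [0,0,0.5],"grip": 0.25}]}}

```text
time_s: 15.85
position: [0.5467, 0.1738, 0.0832]
tcp_rot: [[0.45, 0.893, -0.002], [0.893, -0.45, 0.0], [-0.001, -0.002, -1.0]]
force: [-4.8, 1.2, 0.1]
opening: 0.25
```

```bash
python3 -c "
from h import *
st()"
```

```text
t 15.85 pos [0.5467 0.1738 0.0832] r 69.0 ang 62.34 xang 63.23 Ftool [-1.07 -4.87 -0.05] op 0.25
```

Call:
{"api": "jog_arm", "payload": {"rows": [{"dp": [0,0.6,0],"turn": [0,0,0.5],"grip": 0.25},{"dp": [0,1.2,0],"turn": [0,0,1],"grip": 0.25},{"dp": [0,1.2,0],"turn": [0,0,1],"grip": 0.25}]}}

```text
time_s: 16.15
position: [0.5474, 0.1734, 0.0832]
tcp_rot: [[0.466, 0.885, -0.003], [0.885, -0.466, 0.0], [-0.001, -0.002, -1.0]]
force: [-5.7, 3.0, 1.3]
opening: 0.251
```

```bash
python3 -c "
from h import *
st()"
```

```text
t 16.15 pos [0.5474 0.1734 0.0832] r 68.9 ang 61.68 xang 62.22 Ftool [-0.   -6.4  -1.31] op 0.251
```

Call:
{"api": "jog_arm", "payload": {"rows": [{"dp": [0,0.6,0],"turn": [0,0,0.5],"grip": 0.25},{"dp": [0,1.2,0],"turn": [0,0,1],"grip": 0.25},{"dp": [0,1.2,0],"turn": [0,0,1],"grip": 0.25}]}}

```text
time_s: 16.45
position: [0.5478, 0.173, 0.0831]
tcp_rot: [[0.482, 0.876, -0.004], [0.876, -0.482, 0.001], [-0.001, -0.004, -1.0]]
force: [-6.4, 2.2, 2.2]
opening: 0.248
```

```bash
python3 -c "
from h import *
st();t=cap('side','s9');crop(t,220,360,150,255,5.5,'s9c');st()"
```

```text
t 16.45 pos [0.5478 0.173  0.0831] r 68.8 ang 61.24 xang 61.21 Ftool [-1.2  -6.68 -2.15] op 0.248
t 16.5 pos [0.5478 0.173  0.0831] r 68.8 ang 61.25 xang 61.22 Ftool [-1.48 -7.   -1.5 ] op 0.253
```

View pics/s9c.png

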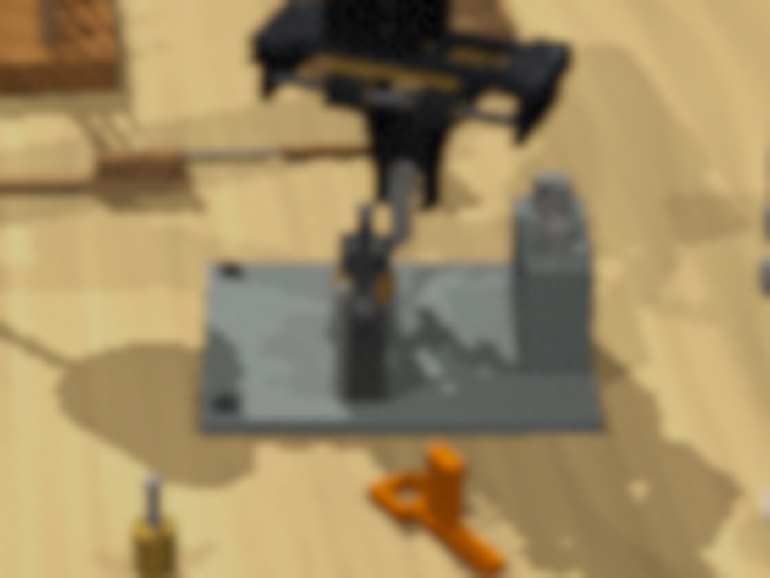

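Call:
{"api": "jog_arm", "payload": {"rows": [{"dp": [0,0.6,0],"turn": [0,0,0],"grip": 0.25},{"dp": [0,1.2,0],"turn": [0,0,0],"grip": 0.25},{"dp": [0,1.2,0],"turn": [0,0,0],"grip": 0.25}]}}

```text
time_s: 16.8
position: [0.5483, 0.1728, 0.0831]
tcp_rot: [[0.482, 0.876, -0.005], [0.876, -0.482, 0.001], [-0.001, -0.005, -1.0]]
force: [-6.5, 4.0, 2.4]
opening: 0.252
```

```bash
python3 -c "
from h import *
st()"
```

```text
t 16.8 pos [0.5483 0.1728 0.0831] r 68.9 ang 60.76 xang 61.21 Ftool [ 0.4  -7.64 -2.38] op 0.252
```

Call:
{"api": "jog_arm", "payload": {"rows": [{"dp": [0,0.8,0],"turn": [0,0,0.3],"grip": 0.25},{"dp": [0,1.6,0],"turn": [0,0,0.5],"grip": 0.25},{"dp": [0,1.6,0],"turn": [0,0,0.5],"grip": 0.25}]}}

```text
time_s: 17.1
position: [0.549, 0.1724, 0.083]
tcp_rot: [[0.49, 0.872, -0.007], [0.872, -0.49, 0.002], [-0.002, -0.006, -1.0]]
force: [-8.6, 5.4, 4.9]
opening: 0.247
```

```bash
python3 -c "
from h import *
st()"
```

```text
t 17.1 pos [0.549  0.1724 0.083 ] r 68.8 ang 60.1 xang 60.68 Ftool [  0.43 -10.18  -4.83] op 0.247
```

Call:
{"api": "jog_arm", "payload": {"rows": [{"dp": [0,0.5,0],"turn": [0,0,0],"grip": 0.25},{"dp": [0,0.9,0],"turn": [0,0,0.2],"grip": 0.25},{"dp": [0,0.9,0],"turn": [0,0,0.2],"grip": 0.25}]}}

```text
time_s: 17.4
position: [0.5493, 0.1722, 0.083]
tcp_rot: [[0.493, 0.87, -0.007], [0.87, -0.493, 0.002], [-0.002, -0.007, -1.0]]
force: [-9.5, 6.6, 3.5]
opening: 0.253
```

```bash
python3 -c "
from h import *
st()"
```

```text
t 17.4 pos [0.5493 0.1722 0.083 ] r 68.8 ang 59.82 xang 60.48 Ftool [  1.1  -11.52  -3.41] op 0.253
```

Call:
{"api": "jog_arm", "payload": {"rows": [{"dp": [0,0.5,0],"turn": [0,0,0],"grip": 0.25},{"dp": [0,0.5,0],"turn": [0,0,0],"grip": 0.25},{"dp": [0,0.5,0],"turn": [0,0,0],"grip": 0.25},{"dp": [0,0.5,0],"turn": [0,0,0],"grip": 0.25}]}}

```text
time_s: 17.8
position: [0.5496, 0.1721, 0.083]
tcp_rot: [[0.493, 0.87, -0.008], [0.87, -0.493, 0.002], [-0.002, -0.008, -1.0]]
force: [-9.9, 5.7, 3.8]
opening: 0.253
```

```bash
python3 -c "
from h import *
st();t=cap('side','s10');crop(t,220,360,150,255,5.5,'s10c');st()"
```

```text
t 17.8 pos [0.5496 0.1721 0.083 ] r 68.8 ang 59.58 xang 60.49 Ftool [  0.07 -11.47  -3.7 ] op 0.253
t 17.85 pos [0.5496 0.1721 0.083 ] r 68.8 ang 59.58 xang 60.48 Ftool [  0.83 -10.34  -4.07] op 0.254
```

View pics/s10c.png

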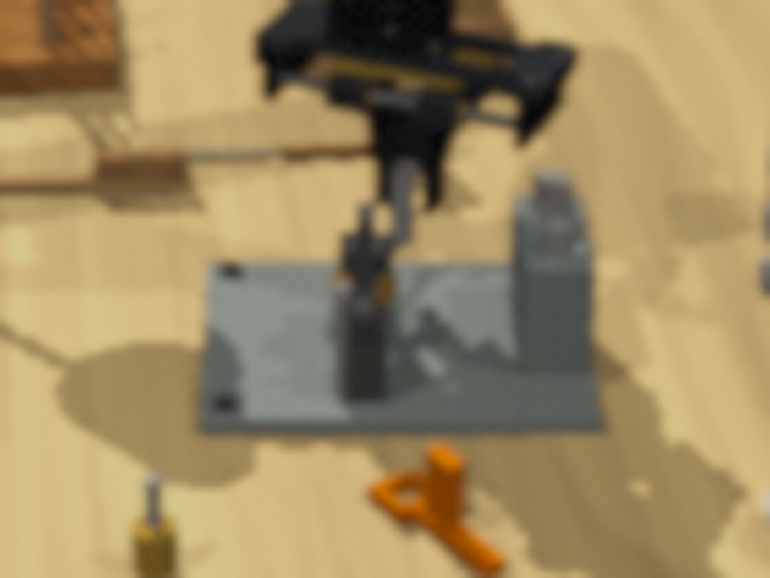

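Call:
{"api": "jog_arm", "payload": {"rows": [{"dp": [0,0.5,0],"turn": [0,0,0.2],"grip": 0.25},{"dp": [0,1.0,0],"turn": [0,0,0.3],"grip": 0.25},{"dp": [0,1.0,0],"turn": [0,0,0.3],"grip": 0.25},{"dp": [0,1.0,0],"turn": [0,0,0.3],"grip": 0.25},{"dp": [0,1.0,0],"turn": [0,0,0.3],"grip": 0.25}]}}

```text
time_s: 18.35
position: [0.55, 0.1718, 0.083]
tcp_rot: [[0.497, 0.868, -0.009], [0.868, -0.497, 0.002], [-0.002, -0.009, -1.0]]
force: [-10.1, 7.1, 5.0]
opening: 0.253
```

```bash
python3 -c "
from h import *
st()"
```

```text
t 18.35 pos [0.55   0.1718 0.083 ] r 68.9 ang 59.17 xang 60.18 Ftool [  1.1  -12.33  -4.85] op 0.253
```

Call:
{"api": "jog_arm", "payload": {"rows": [{"dp": [0,-1,0],"turn": [0,0,0],"grip": 0.27},{"dp": [0,-2,0],"turn": [0,0,0],"grip": 0.3},{"dp": [0,-3,0],"turn": [0,0,0],"grip": 0.34},{"dp": [0,-4,0],"turn": [0,0,0],"grip": 0.4},{"dp": [0,-4,0],"turn": [0,0,0],"grip": 0.45},{"dp": [0,-4,0],"turn": [0,0,0],"grip": 0.45}]}}

```text
time_s: 18.95
position: [0.5532, 0.1719, 0.0839]
tcp_rot: [[0.496, 0.868, 0.005], [0.868, -0.496, 0.0], [0.003, 0.004, -1.0]]
force: [-0.5, 0.2, 0.3]
opening: 0.433
```

```bash
python3 -c "
from h import *
st();cap('wrist','w11');st()"
```

```text
t 18.95 pos [0.5532 0.1719 0.0839] r 70.7 ang 56.97 xang 60.23 Ftool [-0.06 -0.59 -0.28] op 0.433
t 19.0 pos [0.5529 0.1719 0.0839] r 70.5 ang 57.15 xang 60.23 Ftool [ 0.21 -0.83  0.02] op 0.443
```

View pics/w11.png

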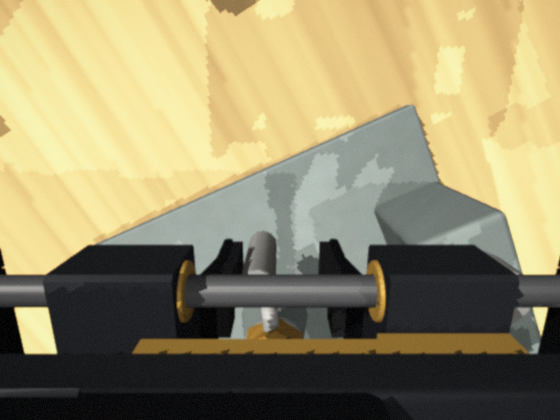

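Call:
{"api": "jog_arm", "payload": {"rows": [{"dp": [0,-4,0],"turn": [0,0,0],"grip": 0.5},{"dp": [0,-4,-8],"turn": [0,0,0],"grip": 0.5},{"dp": [0,-4,-25],"turn": [0,0,0],"grip": 0.5},{"dp": [0,-4,-55],"turn": [0,0,0],"grip": 0.5},{"dp": [0,-4,-90],"turn": [0,0,0],"grip": 0.5},{"dp": [0,-4,-120],"turn": [0,0,0],"grip": 0.5},{"dp": [-40,-4,-140],"turn": [0,0,0],"grip": 0.5},{"dp": [-80,-4,-140],"turn": [0,0,0],"grip": 0.5},{"dp": [-100,-4,-140],"turn": [0,0,0],"grip": 0.5},{"dp": [-100,-4,-140],"turn": [0,0,0],"grip": 0.5}]}}

```text
time_s: 20.0
position: [0.4963, 0.0856, 0.2243]
tcp_rot: [[0.498, 0.867, 0.0], [0.867, -0.498, -0.001], [-0.0, 0.0, -1.0]]
force: [0.3, 0.7, 0.7]
opening: 0.497
```

```bash
python3 -c "
from h import *
st();o=cap('wrist','w12');t=cap('side','s12');crop(t,220,360,150,255,5.5,'s12c');cap('top','t12');st()"
```

```text
t 20.0 pos [0.4963 0.0856 0.2243] r 32.8 ang -124.11 xang 60.1 Ftool [ 0.75 -0.11 -0.74] op 0.497
t 20.15 pos [0.4985 0.0876 0.2239] r 29.9 ang -122.77 xang 60.24 Ftool [ 0.94 -0.97 -0.43] op 0.503
```

View pics/w12.png

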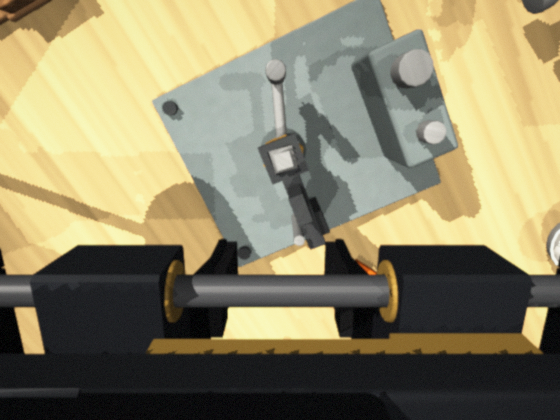

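View pics/s12c.png

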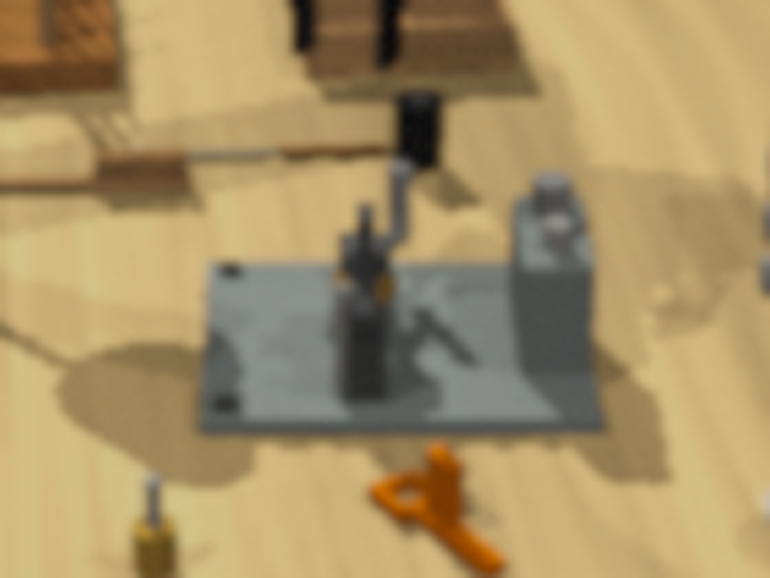

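Run:
```python
from h import *
o=load("w12"); C=cloud(o); crop(o,230,350,50,260,3,"w12c")
K=ray(o,276,70.5,.097); y=np.radians(-5.4); Rp=np.array([[np.cos(y),-np.sin(y)],[np.sin(y),np.cos(y)]])
S2=ray(o,283.5,159.5,.083)[:2]; print('knob punch',Rp.T@(K[:2]-S2),S2)
print('key head z',np.median(C[150:170,266:270,2]),'handle',np.median(C[225:240,312:318,2]))
```

```text
knob punch [0.02300563 0.06459392] [0.51509933 0.11320383]
key head z 0.07544374150510519 handle 0.07540164993993226
```

View pics/w12c.png

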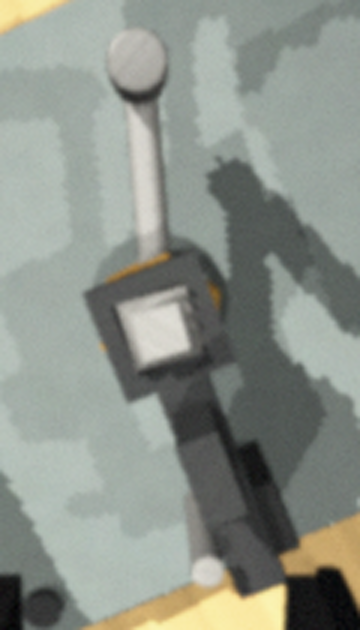

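View pics/t12.png

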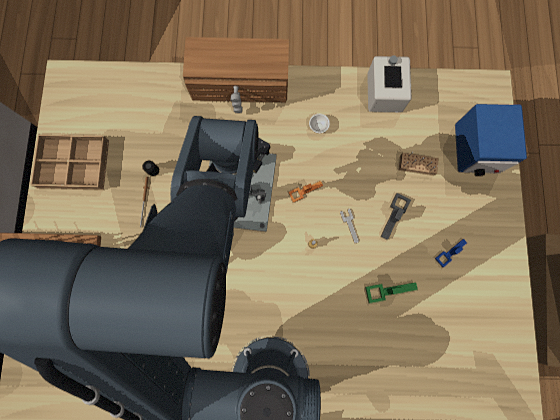

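Call:
{"api": "jog_arm", "payload": {"rows": [{"dp": [0,0,-10],"turn": [0,0,0],"grip": 0.5},{"dp": [0,0,-10],"turn": [0,0,0],"grip": 0.5},{"dp": [0,0,-10],"turn": [0,0,0],"grip": 0.5}]}}

```text
time_s: 20.45
position: [0.4983, 0.0878, 0.2337]
tcp_rot: [[0.495, 0.869, 0.001], [0.869, -0.495, 0.0], [0.001, 0.001, -1.0]]
force: [-0.8, -0.5, -0.1]
opening: 0.5
```

```bash
python3 -c "
from h import *
st();print(bot.hand_in())"
```

```text
t 20.45 pos [0.4983 0.0878 0.2337] r 29.8 ang -123.39 xang 60.31 Ftool [-0.83 -0.47  0.15] op 0.5
the job is handed in; nothing more can be done
None
```

I seated the smaller dark key on the screw's square head and let go of it. Then I swung the lever about 1.2 rad to the nut's seat and pulled it tight. The wrist sensor read about 10–12 N at the knob over the last second, 12.3 N at the final reading. I backed off and handed the job in at 20.5 s.

**Last checks:**
- **Key:** its head and the end of its handle both measured 75.4 mm high. That matches a level key resting on the shoulder and the ledge. The handle lies on the pin's +x side.
- **Lever:** the knob rests at about (+23, +65) mm in the punch's frame, inside the required zone.
- **Bystanders:** the ones in view look unmoved in the last top picture, but I did not measure them. The arm hides part of the brush and file area.

**Not measured directly:**
- **Pin force:** inferred at about 14 N from the knob force and the stated 1.2 ratio.
- **Screw angle:** I only saw it stay close to the key's angle in the last picture.
- **Stiffness:** as the nut tightened, the load rose about 2 N per mm of tool travel, less than the expected 3. I put this down to give in the arm and fingers.

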